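# Index the cake turntable to its next notch

## Task

The cake turntable is locked by a spring index ring. Pull the ring up, turn the table clockwise (seen from above) to the very next notch, and let the ring go so that it drops fully home and locks the table there; feel for the notch and do not force the pin against it. The cake ring must stay standing in the middle of the table, and leave the other things alone.

Things in the scene. Friction and masses are not known exactly. Their poses are not given: they have to be found in the camera images.
- stand: Fixed cake turntable, 230 mm wide, 60 mm high: dark steel foot, aluminium table on it with a thin black rubber mat (140 mm wide, top 62 mm up). Origin on the table's axis at the work surface; z up. It stands at another place and yaw each time.
- turntable (a joint): Angle of the table on the stand, rad; 0 in the starting notch, growing clockwise seen from above; -0.4 to 1.7. Light friction (about 1.5 N at the ring), stays where left. The notched track is hidden under the table. The next notch is somewhere from 0.55 to 0.95 rad, different each time and not shown; the one after it, 0.62 rad further, is wrong.
- index_ring: Steel pull ring standing upright on the table, 90 mm from its axis; 40 mm outer diameter, 22 mm hole, 9 mm round bar. Origin mid-ring, 106 mm above the worktop when locked. x axis radially outward, y along the direction of turning (the 9 mm way through, pinched from above), z up. Below its middle: a collar 16 mm wide at 20 to 25 mm, and a housing on the table 30 mm down.
- pin_tip (a point): Tip of the 8 mm flat-ended pin, rigid with the ring, 66 mm under its middle, hidden. A spring pulls it down (6 N locked, 9 N at the top of its 14 mm travel). Resting on the track between notches it and the ring stand 6 to 7 mm above locked height and slide with light friction; over a notch (11 mm wide) it sinks in by itself in 0.1 s if not held. Pin-to-track force must stay under 35 N.
- cake_ring_centre (a point): Centre, half-way up, of the loose steel cake ring (61 mm wide, 45 mm high) that stands on the middle of the table.
- piping_nozzle_1: Bystander: loose steel piping nozzle, 26 mm wide, 50 mm high, standing left of the turntable. Origin at its underside.
- piping_nozzle_2: Bystander: loose steel piping nozzle, 26 mm wide, 42 mm high, standing left of the turntable. Origin at its underside.
- pastry_brush: Bystander: loose pastry brush, 197 mm long, lying at the front of the worktop. Origin at its underside.
Mind the look-alikes: they are no part of the job. What is shaped like the part that bears cake_ring_centre but turquoise is not meant.

How it is judged:
On the way, in this order (a step that is already met when the one before it is completed fails the run):
1. the ring is pulled up clear of its notch while the table is still at its start (z of index_ring in the frame of stand above 0.111 m and value of joint turntable below 0.3 rad), for 0.05 s.
2. the table is turned on clockwise with the ring up (z of index_ring in the frame of stand above 0.11 m and value of joint turntable above 0.35 rad), for 0.05 s.
At the end, for the whole second after the job is handed in: The ring is home (within 2 mm of its locked height) with the table at rest in the next notch clockwise, at 0.5 to 1.03 rad; the cake ring stands upright on the table within 20 mm of its axis (z of index_ring in the frame of stand below 0.108 m and value of joint turntable between 0.5 and 1.03 rad and velocity of joint turntable between -0.05 and 0.05 rad/s and horizontal distance between cake_ring_centre and stand below 0.02 m and angle between cake_ring_centre's own z axis and vertical below 0.1 rad and height (world z) of cake_ring_centre between 0.078 and 0.09 m); the robot touches nothing.
It fails at once if the pin is forced against its track or a notch with 35 N or more (contact force between index_ring and stand above 35 N).
It fails at once if a bystander is moved by more than 20 mm (distance of any of piping_nozzle_1, piping_nozzle_2, pastry_brush from where it was at the start of the episode above 0.02 m).
It also fails if it takes over 40 s, if anything falls off the work surface, if the arm or the gripper's body presses on something with over 40 N, if the wrist force passes 120 N, or if a joint passes its speed limit or range.

## Robot

A 7-joint arm with a two-finger parallel gripper is mounted at the origin on a cart in front of the work surface, level with it; the furniture and walls round the work are solid. World frame = base frame: x ahead of the robot, y to its left, z up, the work surface at z = 0. Lengths are in m, angles in rad, forces in N, time in s.
With the tool pointing down it reaches from about 0.4 to 0.875 m from the base axis. Payload 4.4 kg.
Tool frame: the origin (TCP) lies at the very end of the fingers, on their centre line; the grasp point (between the pads) lies 19 mm behind it (robot.tcp_to_grasp is the distance from the TCP to the grasp point, in m); z points along the fingers, y is the line along which they close (so a half turn about z gives the same grasp; the last joint's range is limited). The gripper opens to 85 mm and grips with 20 to 120 N. Pads are 22 mm wide; open, the fingers measure 114 mm over their backs; the gripper's body (76 mm by 85 mm) begins 54 mm behind the grasp point. The pads swing forward as they close: fully open they stand 13 mm farther back than shut.
Start: joints at [1.272, 0.628, 0.038, 1.517, -0.027, 0.996, -0.02], TCP at [0.15, -0.632, 0.231] pointing down, gripper open.
Joint ranges: [-3.06, 3.06], [-0.37, 2.12], [-1.25, 1.32], [0.18, 2.47], [-1.1, 4.24], [0.23, 1.98], [-2.94, 2.94]. Speed limits (rad/s): [2.57, 2.57, 3.14, 3.14, 3.14, 3.14, 3.14].

## Interface

Orientations are given as a 3x3 rotation matrix whose columns are the frame's x, y, z axes.
In Python, from plant import robot gives the robot as it stands. Calls block until the motion is done:
- robot.movep(position, orientation): joint-space move of the TCP to a pose.
- robot.move_linear(position, ori=None, v=0.15): straight line of the TCP; ori=None keeps the orientation; v is the mean speed in m/s.
- robot.move_joints(angles): joint-space move.
- robot.open_gripper() and robot.grasp(f_grip=None): open the fingers fully, or close them until they stop; f_grip is the grip in N (None keeps the last).
- robot.sleep(seconds).
- robot.ik(position, orientation): joint angles nearest the present ones, or None.
- robot.state(): the state.
- robot.grab_frame(name): name is "scene" or "top" or "wrist"; returns a dict with "img" (480x640x3 uint8, blue, green, red), "range_z" (480x640 float32, m along the optical axis (not along the pixel's ray), 0 where there is no reading), "camera_matrix" (3x3 intrinsics, pixels), "rvec" (rotation vector, rad) and "tvec" (3), from world to camera coordinates, as OpenCV has them; the wrist camera has in their place "hand_eye" (4x4, takes a point from camera to tool coordinates, whose origin is the TCP and whose axes are the flange's). Camera axes: x right, y down, z forward; pixel columns grow to the right and rows downward; lengths in m; the calibration is good to about 2 mm. A picture is of the moment at which its call begins: read the wrist's pose just before it.
A pose or a line that the arm cannot do raises robot.IKError and nothing moves.
- robot.job_done(): hands the job in; it is judged then, once.
The state is a dict: "clock": time; "joints": joint angles; "dq": joint speeds; "joint_efforts": joint torques, N m; "position": TCP position; "orientation": TCP orientation; "contact_force": force on the tool from outside, world axes, zero at the start; "ft_torque": the same for the moment, N m; "width": finger opening in m; "grasp_force": force on a finger pad.
Only numpy, scipy, OpenCV 4.12 (cv2) and the standard library are available. Lean on these libraries where they do the work, as an engineer would, in place of code of your own. Each camera call takes 0.05 s, during which the arm holds its last target. There are 200 camera calls.

## Working session

There is one attempt and no reset: what is moved stays moved. The work goes in short steps, each a Python script; the robot and the scene stay as the last script left them, time stands still between calls to the robot, and variables do not carry over. Pictures are saved under pics/ and viewed, at most 10 in all, crops included, and the job is handed in when it is done.

```bash
mkdir -p pics
python3 - <<'E'
from plant import robot
import cv2,numpy as np
a=robot.grab_frame("scene");b=robot.grab_frame("top")
for n,f in(("scene",a),("top",b)):
    cv2.imwrite(f"pics/{n}1.png",f["img"]); np.savez(f"{n}1.npz",**f)
    print(n,f["camera_matrix"],f["rvec"],f["tvec"])
s=robot.state();print(s["clock"],s["position"],s["orientation"],s["contact_force"],s["width"],robot.tcp_to_grasp)
E
```

```text
scene [[607.00063807   0.         309.45975107]
 [  0.         607.00063807 234.65336314]
 [  0.           0.           1.        ]] [ 0.7880516  -2.60763809  1.0681932 ] [0.38224028 0.22959079 0.8711359 ]
top [[595.49641882   0.         322.90797368]
 [  0.         595.49641882 246.84205983]
 [  0.           0.           1.        ]] [ 2.40316804 -1.65802496  0.21814884] [-0.15446683  0.42591495  1.16886469]
0.1 [ 0.14986486 -0.63191317  0.23048215] [[ 9.73018188e-01  2.30728079e-01 -3.98634433e-04]
 [ 2.30728423e-01 -9.73016772e-01  1.66021189e-03]
 [-4.82048921e-06 -1.70739266e-03 -9.99998542e-01]] [ 0.68585796 -0.01992134 -0.59006096] 0.08528386095267983 0.0187
```

View pics/scene1.png

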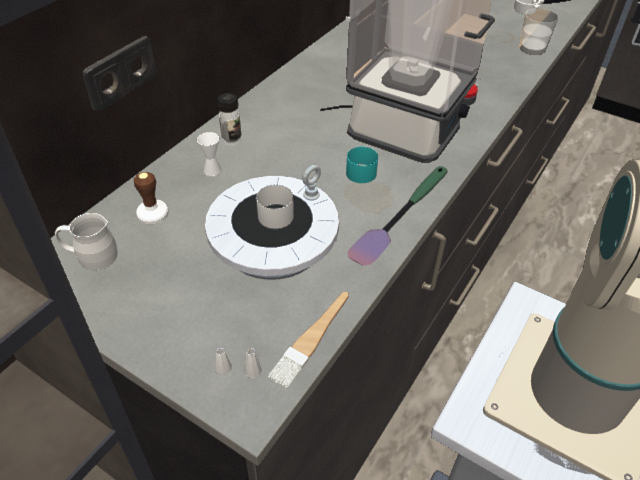

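View pics/top1.png

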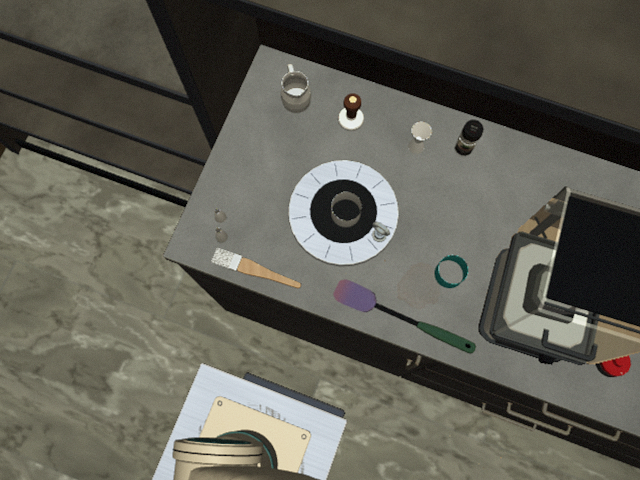

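Look-alikes for the parts wanted:
- **Index ring:** the only upright steel ring is at scene (312,178), top (380,231).
- **Cake ring:** the steel one is on the mat at scene (275,207), top (346,209). The turquoise one at scene (362,165), top (451,271) is a decoy.
- **Bystanders:** nozzles at top (220,215) and (222,235), brush at (250,267).

Next I measure the table axis and the index ring.

```bash
cat > h.py <<'E'
import cv2,numpy as np
def load(n): return dict(np.load(n+"1.npz"))
def world(f,uv,z):
    R,_=cv2.Rodrigues(f["rvec"]);t=f["tvec"].ravel();uv=np.atleast_2d(np.float64(uv))
    d=np.c_[uv,np.ones(len(uv))]@np.linalg.inv(f["camera_matrix"]).T@R
    c=-R.T@t
    return c+d*((z-c[2])/d[:,2])[:,None]
def cloud(f):
    R,_=cv2.Rodrigues(f["rvec"]);t=f["tvec"].ravel();v,u=np.mgrid[:480,:640]
    p=np.stack([u,v,np.ones_like(u)],-1)@np.linalg.inv(f["camera_matrix"]).T*f["range_z"][...,None]
    return (p-t)@R
E
python3 - <<'E'
from h import *
for n,(u,v) in(("top",(344,212)),("scene",(272,222))):
    f=load(n);P=cloud(f);ok=f["range_z"]>0
    g=P[v-8:v+8,u-8:u+8].reshape(-1,3);print(n,"mid",g.mean(0))
    hsv=cv2.cvtColor(f["img"],cv2.COLOR_BGR2HSV)
    m=((hsv[...,2]<60)).astype(np.uint8);k,l,st,ce=cv2.connectedComponentsWithStats(m)
    a=world(f,(u,v),.062)[0]
    near=ok&(np.hypot(P[...,0]-a[0],P[...,1]-a[1])<.14)
    t=near&(P[...,2]>.054)&(P[...,2]<.066)
    q=P[t][:,:2];h=cv2.convexHull(q.astype(np.float32)*1000)
    (cx,cy),r=cv2.minEnclosingCircle(h);print("table",cx,cy,r,P[t][:,2].mean())
    c=np.array([cx,cy])/1000
    d=np.hypot(P[...,0]-c[0],P[...,1]-c[1])
    ring=near&(d>.065)&(d<.115)&(P[...,2]>.092)&(P[...,2]<.135);q=P[ring]
    print("ring",len(q),q.mean(0),q.min(0),q.max(0))
    cr=near&(d<.05)&(P[...,2]>.095)&(P[...,2]<.115);q=P[cr];(x,y),r=cv2.minEnclosingCircle(cv2.convexHull(q[:,:2].astype(np.float32)*1000));print("cake",x,y,r,q[:,2].max())
    vv,uu=np.nonzero(ring);print("px",uu.mean(),vv.mean(),uu.min(),uu.max(),vv.min(),vv.max())
    v0,u0=int(vv.mean()),int(uu.mean());cv2.imwrite(f"pics/{n}c.png",cv2.resize(f["img"][v0-40:v0+50,u0-70:u0+50],None,fx=5,fy=5))
E
```

```text
top mid [ 0.53645683 -0.00715817  0.06621206]
table 539.8340454101562 -3.8786187171936035 115.7720947265625 0.06229961517663966
ring 152 [ 0.51478947 -0.09118278  0.11381651] [ 0.5077377  -0.11026597  0.09259032] [ 0.52344791 -0.07195692  0.13111733]
cake 536.1143798828125 -10.92619514465332 31.79469871520996 0.11270943897875114
px 380.49342105263156 228.01315789473685 372 389 221 235
scene mid [0.52445763 0.01554862 0.0752876 ]
table 539.21435546875 -3.681654214859009 116.77322387695312 0.059565881331467826
ring 217 [ 0.51499686 -0.08948734  0.10911673] [ 0.50775662 -0.10930855  0.09207039] [ 0.52374234 -0.07110727  0.12623305]
cake 535.3257446289062 -12.278080940246582 33.07715606689453 0.10891310024028096
px 311.0967741935484 174.10599078341014 302 320 165 184
```

View pics/scenec.png

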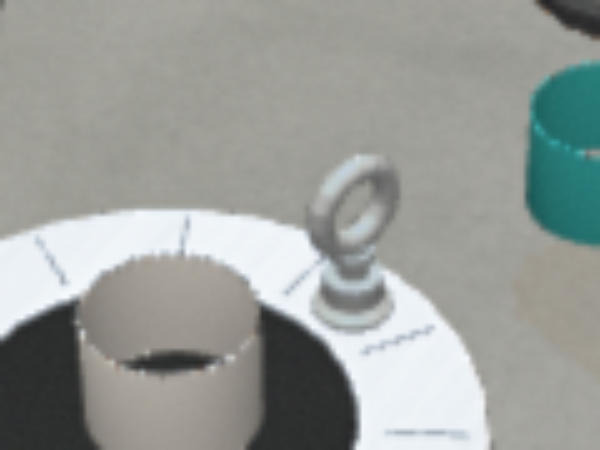

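```bash
cat >> h.py <<'E'
C=np.array([.5395,-.0038]);R0=.090;PHI=np.arctan2(-.0905+.0038,.515-.5395)
def pose(th,z,lead=0.,sgn=1,rad=R0):
    """TCP pose for ring at table angle th; lead = shift along clockwise tangent."""
    p=PHI-th;t=np.array([np.sin(p),-np.cos(p),0]);y=sgn*t;zz=np.array([0,0,-1.])
    c=C+rad*np.array([np.cos(p),np.sin(p)])
    return np.r_[c+lead*t[:2],z],np.c_[np.cross(y,zz),y,zz]
E
python3 - <<'E'
from h import *
from plant import robot
print(robot.state()["clock"])
for s in(1,-1):
  for th,z,l in((0,.16,0),(0,.1,0),(.5,.11,0),(.45,.1,.038),(1,.1,.038),(1,.2,.03)):
    q=robot.ik(*pose(th,z,l,s));print(s,th,l,None if q is None else np.round(q,2))
E
```

```text
0.1
1 0 0 [-0.26  0.61  0.58  1.95 -0.5   0.72 -2.79]
1 0 0 [-0.24  0.72  0.55  2.   -0.65  0.61 -2.66]
1 0.5 0 [ 0.75  0.83 -1.06  2.07  0.99  0.88  1.46]
1 0.45 0.038 [ 0.71  0.82 -1.06  2.15  1.04  0.83  1.39]
1 1 0.038 [ 0.4   0.66 -0.7   2.19  0.81  0.57  0.95]
1 1 0.03 [ 0.66  0.58 -1.06  2.08  0.68  0.87  1.07]
-1 0 0 [ 0.31  0.56 -0.28  1.94  0.23  0.68 -0.39]
-1 0 0 [ 0.27  0.65 -0.22  1.98  0.26  0.53 -0.41]
-1 0.5 0 [ 0.15  0.59 -0.1   2.09  0.12  0.47 -0.81]
-1 0.45 0.038 [ 0.1   0.58 -0.08  2.17  0.12  0.4  -0.81]
-1 1 0.038 [-0.11  0.57  0.04  2.2  -0.06  0.37 -1.29]
-1 1 0.03 [ 0.05  0.39 -0.15  2.1   0.09  0.66 -1.43]
```

The crop shows the steel index ring standing on its housing; the turquoise ring beside it is the decoy. Its measured radius of 90.1 mm agrees with the 90 mm given. Before setting out I check how far the blender reaches.

Run:
```python
from h import *
from plant import robot
P=cloud(load("top"))
for z0 in(.05,.15,.25):
    m=(P[...,2]>z0)&(P[...,0]>.1)&(P[...,1]<-.15)&(P[...,1]>-1)&(P[...,2]<.6);q=P[m]
    print(z0,np.percentile(q,[1,50,99],axis=0).round(2).tolist())
wp=[(.2,-.42,.3),(.40,-.14,.3)]
for w in wp: print(np.round(robot.ik(w,pose(0,0,0,-1)[1]) ,2))
```

```text
0.05 [[0.39, -0.52, 0.06], [0.6, -0.34, 0.39], [0.88, -0.16, 0.54]]
0.15 [[0.39, -0.52, 0.16], [0.58, -0.34, 0.39], [0.79, -0.16, 0.54]]
0.25 [[0.39, -0.51, 0.26], [0.62, -0.34, 0.52], [0.79, -0.15, 0.54]]
[ 1.27  0.29 -0.27  1.91  0.09  0.95  0.69]
[ 0.58  0.23 -0.38  2.    0.11  0.93 -0.13]
```

Run:
```python
from h import *
from plant import robot
for n in("top","scene"):
  P=cloud(load(n))
  for z0,z1 in((.03,.12),(.12,.25),(.25,.6)):
    m=(P[...,2]>z0)&(P[...,2]<z1)&(P[...,0]>.3)&(P[...,0]<1)&(P[...,1]<-.12)&(P[...,1]>-.6);q=P[m]
    H,_,_=np.histogram2d(q[:,0],q[:,1],bins=[np.arange(.3,.81,.05),np.arange(-.6,-.09,.05)]);print(n,z0);print(H.astype(int))
o=pose(0,0,0,-1)[1]
for w in[(.16,-.36,.33),(.3,-.27,.33),(.36,-.14,.33)]: print(robot.ik(w,o) is not None)
```

```text
top 0.03
[[  0   0   0   0   0   0   0   0   0   0]
 [  0   2 148  92  55   2   0   0   0   0]
 [ 30   0  11   2 135   5   0   0   0   0]
 [  0   3   0   0 132  12  35  36   0   0]
 [  0   0   0   0  25 124  74  30   0   0]
 [  0   0   0   0   3  97   0   0   0   0]
 [  0   0   0   0   0   0   0   0   0   0]
 [  0   0   0   0   0   0   0   0   0   0]
 [  0   0   0   0   0   0   0   0   0   0]
 [  0   0   0   0   0   0   0 235 321   0]]
top 0.12
[[  0   0   0   0   0   0   0   0   0   0]
 [  0 168 375 436 560  92   0   0   0   0]
 [  0 106   5   0   0 524   0   0   0   0]
 [  0 292 120 194   0 510   0   0   0   0]
 [  0   0   0   0   0 488   0   0   0   0]
 [  0   0   0   0   0 440   0   0   0   0]
 [  0   0   0   0   0   0   0   0   0   0]
 [  0   0   0   0   0   0   0   0   0   0]
 [  0   0   0   0   0   0   0   0   0   0]
 [  0   0   0   0   0   0   0   0   0   0]]
top 0.25
[[   0    0    0    0    0    0    0    0    0    0]
 [   0    1  296  693  744   76    0    0    0    0]
 [   0  475 1281 1175 1035  831    0    0    0    0]
 [   0   31  640 1150 1126  871    0    0    0    0]
[... 1160 characters left out ...]
    0    0    0    0    0    0    0]
 [   0    0    0    0    0    0    0    0    0    0]
 [   0    0    0    0    0    0    0    0    0    0]]
scene 0.25
[[   0    0    0    0    0    0    0    0    0    0]
 [   0    0  164  369  552   82    0    0    0    0]
 [   0   62  118   18  335 1152    0    0    0    0]
 [   0    0    0    0   25 1184    0    0    0    0]
 [   0    0    0    0    0  977    0    0    0    0]
 [   0    0    0    0    0  749    0    0    0    0]
 [   0    0    0    0    7   13    0    0    0    0]
 [   0    0    0    0    0    0    0    0    0    0]
 [   0    0    0    0    0    0    0    0    0    0]
 [   0    0    0    0    0    0    0    0    0    0]]
True
True
True
```

Run:
```python
from h import *
from plant import robot
o=pose(0,0,0,-1)[1]
try: robot.movep((.16,-.36,.33),o); robot.movep((.27,-.26,.33),o)
except robot.IKError as e: print(e); robot.movep((.29,-.26,.33),o)
robot.movep((.36,-.12,.30),o); robot.movep(*pose(0,.2,0,-1))
s=robot.state();f=robot.grab_frame("wrist")
T=np.eye(4);T[:3,:3]=s["orientation"];T[:3,3]=s["position"];M=T@np.array(f["hand_eye"])
print(s["clock"],s["position"],s["contact_force"],np.abs(s["dq"]).max())
v,u=np.mgrid[:480,:640];p=np.stack([u,v,np.ones_like(u)],-1)@np.linalg.inv(f["camera_matrix"]).T*f["range_z"][...,None]
P=p@M[:3,:3].T+M[:3,3];d=np.hypot(P[...,0]-C[0],P[...,1]-C[1])
m=(f["range_z"]>0)&(np.hypot(P[...,0]-.515,P[...,1]+.0905)<.035)&(P[...,2]>.09)&(P[...,2]<.135);q=P[m]
print(len(q),q.min(0),q.max(0))
top=q[q[:,2]>.112];pp,t=pose(0,0,0,-1);rel=(q-np.r_[pp[:2],0])
print("tangential(tool y)",np.percentile(rel@t[:,1],[2,50,98]),"radial",np.percentile(rel@t[:,0],[2,50,98]))
cv2.imwrite("pics/w1.png",f["img"])
```

```text
3.35 [ 0.51386101 -0.09205653  0.2001424 ] [-0.3172952  -0.24995768  0.29159802] 0.036286431374450936
771 [ 0.50783752 -0.11096033  0.0900621 ] [ 0.5238337  -0.07420642  0.12764657]
tangential(tool y) [-0.00300311  0.00141937  0.00531533] radial [-0.01771925  0.00291791  0.0161873 ]
```

View pics/w1.png

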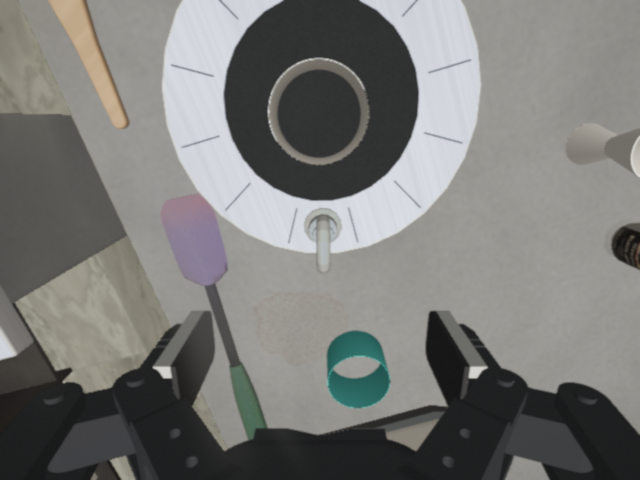

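```bash
echo 'PHI+=.009' >>h.py
python3 - <<'E'
from h import *
from plant import robot
def pr(n):
    s=robot.state();print(n,round(s["clock"],2),s["position"].round(4),np.round(s["contact_force"],2),round(s["width"],4),s["grasp_force"])
p,o=pose(0,.2,0,-1);robot.move_linear(p,o)
p[2]=.096;robot.move_linear(p,o,v=.12);pr("down")
robot.grasp(50);robot.sleep(.1);pr("grip")
p[2]=.1005;robot.move_linear(p,o,v=.04);pr("+4.5")
p[2]=.1055;robot.move_linear(p,o,v=.04);robot.sleep(.1);pr("+9.5")
E
```

```text
down 4.67 [ 0.5163 -0.0906  0.0965] [ 0.11 -0.71 -0.22] 0.0855 0.0
grip 5.46 [ 0.516  -0.0907  0.0962] [-0.69 -0.14  3.63] 0.0074 48.660128816713666
+4.5 5.72 [ 0.5154 -0.0906  0.1   ] [ 1.51 -0.35 -7.22] 0.0075 48.57853356799751
+9.5 6.09 [ 0.5153 -0.0905  0.1053] [ 1.06 -0.26 -9.12] 0.008 48.69572401061305
```

Run:
```python
from h import *
from plant import robot
def pr(n):
    s=robot.state();print(n,round(s["clock"],2),s["position"].round(4),np.round(s["contact_force"],2),round(s["width"],4),s["grasp_force"])
for th in np.arange(.07,.421,.07):
    robot.move_linear(*pose(th,.1055,0,-1),v=.05);pr(round(th,2))
robot.sleep(.1);pr("end")
```

```text
0.07 6.37 [ 0.5094 -0.0887  0.1055] [  0.52   1.28 -10.26] 0.0074 48.78885346457537
0.14 6.64 [ 0.5038 -0.0864  0.1055] [-0.09  0.99 -9.56] 0.0075 48.790968457979034
0.21 6.92 [ 0.4982 -0.0837  0.1055] [ 0.41  0.47 -9.27] 0.0079 48.79943582447595
0.28 7.19 [ 0.4929 -0.0807  0.1055] [ 0.25  0.82 -9.25] 0.0078 48.811503518081736
0.35 7.47 [ 0.4876 -0.0772  0.1055] [ 0.5   0.31 -9.6 ] 0.0075 48.82827219051251
0.42 7.74 [ 0.4827 -0.0734  0.1055] [ 0.49  0.08 -8.32] 0.0077 48.848847505687445
end 7.84 [ 0.4827 -0.0734  0.1055] [ 1.23  1.47 -9.14] 0.008 48.827645257169934
```

Run:
```python
from h import *
from plant import robot
def st(n=""):
    s=robot.state();t=-s["orientation"][:,1];F=np.array(s["contact_force"])
    if n:print(n,round(s["clock"],2),s["position"].round(4),F.round(2),round(s["width"],4))
    return s["clock"],F@t,F
p,o=pose(.42,.103,0,-1);robot.move_linear(p,o,v=.04);st("low")
robot.open_gripper();st("open")
robot.move_linear(*pose(.40,.088,0,-1),v=.1);st("down")
robot.move_linear(*pose(.40,.088,.034,-1),v=.08);st("near")
L=[];hit=0;b=np.mean([st()[1] for _ in range(3)])
th=.37
while th<1.0:
    robot.move_linear(*pose(th,.088,.038,-1),v=.012)
    c,f,F=st();f=b-f;L.append((th,f,c))
    hit=hit+1 if f>4.5 else 0
    if f>9 or hit>=2 or c>27: break
    th+=.005
st("stop")
for a in L[::6]+L[-6:]: print(np.round(a,3))
```

```text
low 8.09 [ 0.4829 -0.0735  0.1032] [ 0.73  0.09 -5.64] 0.0078
open 8.82 [ 0.4824 -0.0734  0.103 ] [-0.86 -0.67 -0.78] 0.0856
down 9.12 [ 0.4833 -0.0745  0.0875] [-0.88 -0.51  0.14] 0.0855
near 9.7 [ 0.4576 -0.0535  0.0883] [-0.29 -0.18  0.67] 0.0859
stop 13.24 [ 0.4529 -0.0484  0.0881] [ 4.06 -3.25 -0.73] 0.0853
[0.37  1.16  9.992]
[ 0.4   -0.06  11.492]
[ 0.43   4.612 12.992]
[ 0.41   0.55  11.992]
[ 0.415  0.135 12.242]
[ 0.42   0.764 12.492]
[ 0.425  3.183 12.742]
[ 0.43   4.612 12.992]
[ 0.435  5.318 13.242]
```

Run:
```python
from h import *
from plant import robot
def st(n=""):
    s=robot.state();t=-s["orientation"][:,1];F=np.array(s["contact_force"])
    if n:print(n,round(s["clock"],2),s["position"].round(4),F.round(2))
    return s["clock"],-F@t
L=[];th=.435
while th<1.0:
    th+=.011
    robot.move_linear(*pose(th,.088,.038,-1),v=.02)
    c,f=st();L.append((th,f,c))
    if f>10.5 or c>29: break
st("stop")
for a in L: print(np.round(a,2),end=" ")
```

```text
stop 22.49 [ 0.4435 -0.0125  0.088 ] [  3.62 -10.14  -4.41]
[ 0.45  5.6  13.49] [ 0.46  4.89 13.74] [ 0.47  5.11 13.99] [ 0.48  5.18 14.24] [ 0.49  5.07 14.49] [ 0.5   3.16 14.74] [ 0.51  3.65 14.99] [ 0.52  4.57 15.24] [ 0.53  4.38 15.49] [ 0.55  4.17 15.74] [ 0.56  4.24 15.99] [ 0.57  4.26 16.24] [ 0.58  4.3  16.49] [ 0.59  4.36 16.74] [ 0.6   3.93 16.99] [ 0.61  4.7  17.24] [ 0.62  4.49 17.49] [ 0.63  5.04 17.74] [ 0.64  4.61 17.99] [ 0.66  5.06 18.24] [ 0.67  3.76 18.49] [ 0.68  4.03 18.74] [ 0.69  4.95 18.99] [ 0.7   4.35 19.24] [ 0.71  5.12 19.49] [ 0.72  3.98 19.74] [ 0.73  3.55 19.99] [ 0.74  2.52 20.24] [ 0.75  2.01 20.49] [ 0.77  0.42 20.74] [ 0.78  0.82 20.99] [ 0.79  1.4  21.24] [ 0.8   3.64 21.49] [ 0.81  5.79 21.74] [ 0.82  7.23 21.99] [ 0.83  8.73 22.24] [ 0.84 10.68 22.49]
```

The force dropped to about 1 N near 0.76, then rose steadily, which is what dropping in and meeting the notch wall should feel like. I back off, lift and check the ring's height.

Run:
```python
from h import *
from plant import robot
robot.move_linear(*pose(.82,.088,.002,-1),v=.08)
robot.move_linear(*pose(.82,.2,.0,-1),v=.2)
robot.sleep(.2)
s=robot.state();f=robot.grab_frame("wrist");g=robot.grab_frame("scene")
T=np.eye(4);T[:3,:3]=s["orientation"];T[:3,3]=s["position"];M=T@np.array(f["hand_eye"])
v,u=np.mgrid[:480,:640];p=np.stack([u,v,np.ones_like(u)],-1)@np.linalg.inv(f["camera_matrix"]).T*f["range_z"][...,None]
P=p@M[:3,:3].T+M[:3,3];d=np.hypot(P[...,0]-C[0],P[...,1]-C[1])
for n,P,z in(("w",P,f["range_z"]),("s",cloud(g),g["range_z"])):
    d=np.hypot(P[...,0]-C[0],P[...,1]-C[1])
    m=(z>0)&(d>.065)&(d<.115)&(P[...,2]>.092)&(P[...,2]<.145);q=P[m]
    if len(q): print(n,len(q),"ztop",np.percentile(q[:,2],[95,99,100]),"mean",q.mean(0),"th",PHI-np.arctan2(*(q.mean(0)[1::-1]-C[::-1])))
print(s["clock"],s["contact_force"])
cv2.imwrite("pics/w2.png",np.hstack([f["img"],g["img"]])[:, :][::2,::2])
```

```text
w 771 ztop [0.12555086 0.12630064 0.12663204] mean [ 0.46448415 -0.04809422  0.120506  ] th 0.7710146340462631
s 258 ztop [0.12380266 0.12480577 0.12645408] mean [ 0.46003366 -0.04678088  0.10926047] th 0.8085876434135106
24.025 [ 0.11935785  0.63576535 -0.00433755]
```

View pics/w2.png

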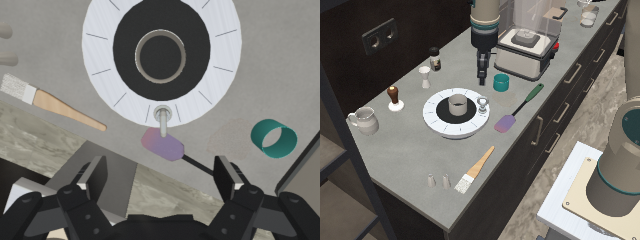

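The two views show the ring back at its locked height: top at 126 mm, the same as at the start. The table is at about 0.78 rad, the cake ring stands on the mat, the brush and nozzles look undisturbed, and the gripper is clear.

```bash
python3 -c "
from plant import robot
print(robot.job_done())"
```

```text
the job is handed in; nothing more can be done
None
```

The job is handed in (no verdict came back): the index ring is locked home in the next clockwise notch at about 0.78 rad, the cake ring stands near the table's middle, the bystanders look undisturbed, and my pushing force peaked at about 11 N.

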